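# Stop-button check on the tortilla conveyor

### The job

Check the tortilla conveyor's stop: press the big red mushroom button down until it latches and stays down by itself when you let go, then push its raised bar round clockwise (seen from above) with a fingertip until the latch lets go and the button pops back up, and finally press the green start button fully in and let it come back. Only push with the fingers and grip nothing; leave the blue jog button and everything else on the table alone.

Things in the scene. Friction and masses are not known exactly. Their poses are not given: they have to be found in the camera images.
- stop_station: fixed yellow housing of the stop button, 130 x 130 mm and 70 mm tall, turned by up to 0.6 rad about z. Origin: centre of its underside, on the table; z up; its x axis points to the side away from the robot at yaw 0. The stop button's vertical axis goes through the origin. Does not move.
- stop_top (a point): the top of the red stop button: middle of the upper edge of its raised bar, on the button's axis, 136 mm above the table when the button is up (126 mm when latched). Moves and turns with the button. The red head is a disc of 90 mm diameter and 22 mm thick, its flat upper face 24 mm below this point; upright across it stands one red bar, 86 mm long, 12 mm thick, 24 mm high, running along this point's y axis (the station's y axis while untwisted).
- stop_press (a joint): how far the red head is pushed down, m: 0 = up, 0.010 = latched down, 0.013 = bottom of its travel. A spring pushes it up: 4 N to start, about 10 N to snap past the latch (15 N is plenty). It latches by itself once pushed beyond 0.010 or so and then stays down; push to the bottom to be sure. With the bar twisted beyond 0.5 it does not latch.
- stop_twist (a joint): clockwise turn of the red head seen from above, rad: 0 = at rest, 1.0 = end stop. While latched it takes up to about 0.15 N m to turn (some 5 N at the bar's end) and may stay part-turned if let go early; once up, a soft spring turns it back to 0 when let go. Beyond about 0.6 the latch lets go and the head springs up by 10 mm. The bar's end on the station's +y side moves towards the station's +x as the joint grows: push that end from its -x face.
- stop_bar_near: the half of the red bar's thickness (6 mm) on the station's -x side; origin at the middle of its foot on the head's flat face
- stop_bar_far: the other half of the red bar's thickness (6 mm), on the +x side; origin at the middle of its foot on the head's flat face
- start_top (a point): centre of the top face of the green start button, diameter 34 mm, 82 mm above the table, on its own grey box 80 x 80 x 60 mm to the left or right of the stop station; moves down as it is pressed
- start (a joint): travel of the green start button, m: 0 = out, 0.006 = fully in; springs back; 5 N presses it fully
- jog_top (a point): centre of the top face of the blue jog button, like the start button, on another grey box on the other side; leave it alone
- jog (a joint): travel of the blue jog button, m: 0 = out, 0.006 = fully in
- mug: a blue ceramic mug, 76 mm across, 85 mm tall; loose, leave it alone. Origin: on its underside
- salt_jar: a glass jar with red cap, 60 mm across, 85 mm tall; loose, leave it alone. Origin: on its underside
- spice_cup: a small steel cup, 52 mm across, 50 mm tall, behind the stop station; loose, leave it alone. Origin: on its underside
- spoon: a wooden spoon lying at the right side of the work, handle towards the robot; loose, leave it alone. Origin: on its underside
- turner: a red-handled turner lying at the left side of the work, handle towards the robot; loose, leave it alone. Origin: on its underside
Things that resemble listed ones, but are neither listed nor needed, are in the scene too. Leave any pink look-alike of the part that bears jog_top alone. Leave any yellow look-alike of the part that bears start_top alone.

How it is judged:
On the way, in this order (a step that is already met when the one before it is completed fails the run):
1. the stop button is latched: down by at least 8.5 mm with no hand on it (value of joint stop_press above 0.0085 m and contact force between each of the arm, the fingers and stop_station below 0.5 N), for 0.2 s.
2. the stop button has been released and is up again (value of joint stop_press below 0.002 m), for 0.1 s.
3. the green start button is pressed in (value of joint start above 0.0045 m), for 0.05 s.
At the end, for the whole second after the job is handed in: The stop button is up (within 2 mm) and turned back (within 0.12 rad), the green and blue buttons are out (within 1.5 mm), and the mug, jar, cup, spoon and turner are at rest within 30 mm of where they began (value of joint stop_press below 0.002 m and value of joint stop_twist below 0.12 rad and value of joint each of start, jog below 0.0015 m and distance of each of mug, salt_jar, spice_cup, spoon, turner from where it was at the start of the episode below 0.03 m and linear speed of each of mug, salt_jar, spice_cup, spoon, turner below 0.05 m/s); the robot touches nothing.
It fails at once if a loose thing (mug, jar, cup, spoon or turner) is shoved or lifted (moved more than 30 mm) (distance of any of mug, salt_jar, spice_cup, spoon, turner from where it was at the start of the episode above 0.03 m).
It fails at once if the blue jog button is pressed (value of joint jog above 0.0025 m).
It fails at once if the bar of the stop button is gripped while it is twisted (squeezed from both its faces with over 15 N) (value of joint stop_twist above 0.1 rad and contact force between the fingers and stop_bar_near above 15 N and contact force between the fingers and stop_bar_far above 15 N).
It also fails if it takes over 53 s, if anything falls off the work surface, if the arm or the gripper's body presses on something with over 40 N, if the wrist force passes 120 N, or if a joint passes its speed limit or range.

### The arm

A 6-joint arm with a two-finger parallel gripper is mounted at the origin on the work surface. World frame = base frame: x ahead of the robot, y to its left, z up, the work surface at z = 0. Lengths are in m, angles in rad, forces in N, time in s.
With the tool pointing down it reaches from about 0.325 to 0.775 m from the base axis. Payload 9.3 kg.
Tool frame: the origin (TCP) lies at the very end of the fingers, on their centre line; the grasp point (between the pads) lies 19 mm behind it; z points along the fingers, y is the line along which they close (so a half turn about z gives the same grasp; the last joint's range is limited). The gripper opens to 85 mm and grips with 20 to 120 N. Pads are 22 mm wide; open, the fingers measure 114 mm over their backs; the gripper's body (76 mm by 85 mm) begins 54 mm behind the grasp point. The pads swing forward as they close: fully open they stand 13 mm farther back than shut.
Start: joints at [-1.365, 0.259, 0.021, 1.334, 0, 1.418], TCP at [0.193, -0.515, 0.231] pointing down, gripper open.
Joint ranges: [-3.04, 3.04], [-0.91, 1.82], [-1.04, 1.36], [-1.92, 1.95], [-1.52, 1.45], [-3.14, 3.14]. Speed limits (rad/s): [2.22, 2.22, 2.79, 3.14, 3.14, 3.14].

### API

Orientations are given as a 3x3 rotation matrix whose columns are the frame's x, y, z axes.
In Python, from plant import manip gives the robot as it stands. The module is installed in compiled form; this text tells all that it offers.
- The arm moves only by the tool apply_moves, never from a script. Its argument "plan" is a list of rows, each a list of 5 numbers: the finger opening in cm, from 0 to 8.54, then the shift along the world's x, y, z in cm, then the turn about the world's z in degrees. A call has 1 to 20 rows; each row shifts and turns the commanded pose from where the row before left it; what a row does not reach is not made up. A row lasts 1/10 s, in which the tool goes at most 50 mm and 8.59 degrees, less where a joint would pass 70% of its speed; a pose out of reach is approached as far as the arm can. A call is refused whole if a number of a shift passes 5 or a number of a turn 8.59, either way. A call with a gripper value outside its range is refused whole. The fingers move at their own pace and stop on an object; "squeeze" is the grip in N (left out, the last holds). Time passes only in rows, so rows that do not move let the fingers close. It gives the time, the measured TCP pose, the force, the opening and the grip force at its end, in the units of the state.
- manip.state(): the state, without advancing time (a new reading comes with each control period).
- manip.snapshot(name): name is "side" or "top" or "wrist"; returns (picture, depth): 384x512x3 uint8, red, green, blue; 384x512 float32, m along the optical axis (not along the pixel's ray), 0 where there is no reading.
- manip.calibration(name): a dict with "mtx" (3x3 intrinsics, pixels), "eye" and "rotation" of the camera in the world; the wrist camera has in their place "mount" (4x4, takes a point from camera to tool coordinates, whose origin is the TCP and whose axes are the flange's). Camera axes: x right, y down, z forward; pixel columns grow to the right and rows downward; lengths in m; the calibration is good to about 2 mm. A picture is of the moment at which its call begins: read the wrist's pose just before it. calibration takes no time and is no camera call.
- manip.hand_in(): hands the job in; it is judged then, once.
The state is a dict: "t": time; "qpos": joint angles; "qvel": joint speeds; "joint_efforts": joint torques, N m; "tcp_pos": TCP position; "ee_rot": TCP orientation; "contact_force": force on the tool from outside, world axes, zero at the start; "moment": the same for the moment, N m; "finger_gap": finger opening in m; "grasp_force": force on a finger pad.
Only numpy, scipy, OpenCV 4.12 (cv2) and the standard library are available. Lean on these libraries where they do the work, as an engineer would, in place of code of your own. Each camera call takes 0.05 s, during which the arm holds its last target. There are 200 camera calls.

## Working session

There is one attempt and no reset: what is moved stays moved. The work goes in short steps, Python scripts to look and compute and a tool call to move; the robot and the scene stay as the last step left them, time stands still between calls to the robot, and variables do not carry over. Pictures are saved under pics/ and viewed, at most 10 in all, crops included, and the job is handed in when it is done.

Besides the shell and the picture viewer there is one more tool, called by a JSON object that holds its "method" and its "body". apply_moves: Moves the arm, as the interface text tells. Its arguments: {"type":"object","properties":{"plan":{"type":"array","items":{"type":"array","items":{"type":"number"}}},"squeeze":{"type":"number"}},"required":["plan"]}

```bash
mkdir -p pics; cat > h.py <<'E'
import numpy as np, cv2
from plant import manip
def snap(n,f):
    p,d=manip.snapshot(n); cv2.imwrite(f'pics/{f}.png',p[:,:,::-1]); np.save(f'pics/{f}.npy',d); return p,d
def world(n,u,v,d):
    c=manip.calibration(n); r=np.linalg.inv(c['mtx'])@np.array([u,v,1.])*d
    return np.array(c['rotation'])@r+np.array(c['eye'])
E
python3 - <<'E'
from h import *
snap('top','top0'); snap('side','side0')
for n in('top','side'): print(manip.calibration(n))
a=cv2.imread('pics/top0.png');cv2.imwrite('pics/top0b.png',cv2.resize(a,(800,600),interpolation=cv2.INTER_CUBIC))
print(manip.state())
E
```

```text
{'mtx': array([[411.07075011,   0.        , 254.73723442],
       [  0.        , 411.07075011, 186.9398077 ],
       [  0.        ,   0.        ,   1.        ]]), 'eye': array([0.44496923, 0.01535311, 1.15462462]), 'rotation': array([[ 0.01352408, -0.99720891,  0.0734268 ],
       [-0.99987672, -0.01407298, -0.00696327],
       [ 0.00797717, -0.07332358, -0.9972763 ]])}
{'mtx': array([[384.5970515 ,   0.        , 252.27492704],
       [  0.        , 384.5970515 , 188.89984337],
       [  0.        ,   0.        ,   1.        ]]), 'eye': array([0.32597597, 0.92865327, 0.73853815]), 'rotation': array([[-0.9797739 , -0.11299216,  0.1651541 ],
       [-0.20005821,  0.53473729, -0.82099497],
       [ 0.00445194, -0.83742988, -0.54652665]])}
{'t': 0.1, 'qpos': array([-1.36462267e+00,  2.59154638e-01,  2.08280475e-02,  1.33368503e+00,
        5.90613965e-06,  1.41819226e+00]), 'qvel': array([-0.00023406, -0.00166815,  0.00420854, -0.00035666,  0.00010834,
       -0.00023253]), 'joint_efforts': array([ 5.56390121e-03, -5.56693089e+01,  3.45069373e+01,  1.16774780e-02,
       -1.13401359e-04, -1.65083298e-05]), 'tcp_pos': array([ 0.19306538, -0.51473617,  0.23071265]), 'ee_rot': array([[ 9.36326725e-01,  3.51129897e-01, -2.43009688e-04],
       [ 3.51129929e-01, -9.36325987e-01,  1.19076720e-03],
       [ 1.90577677e-04, -1.20027513e-03, -9.99999262e-01]]), 'contact_force': array([-0.46292825, -0.11723645,  0.39623599]), 'moment': array([-0.03912631, -0.04401311,  0.04330169]), 'grasp_force': 0.0, 'finger_gap': 0.08586319775778942}
```

View pics/top0b.png

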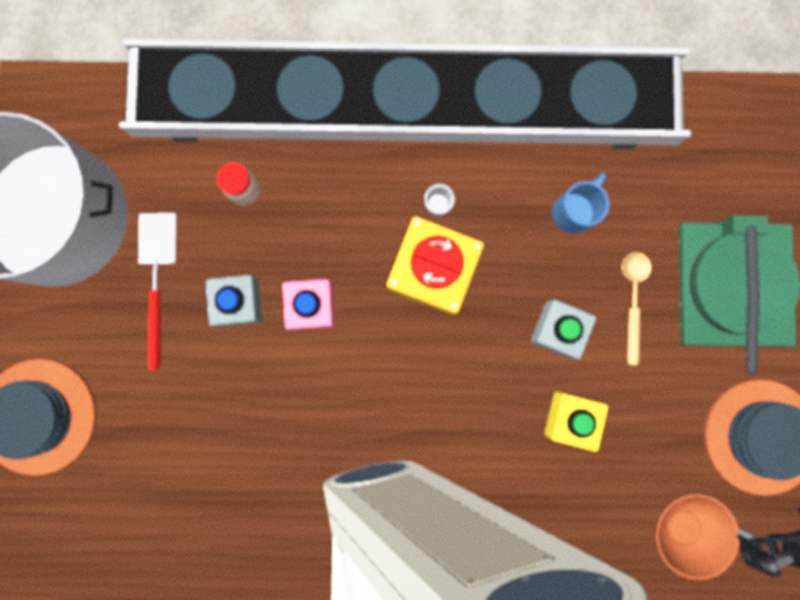

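View pics/side0.png

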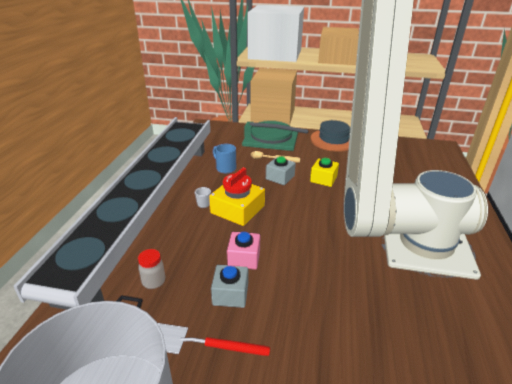

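Top view (800x600): the stop station is at (437,262). There are two green buttons: one on a grey box at (569,329) and one on a yellow box at (582,424). The grey box fits start_top and the yellow one is the look-alike. Blue buttons are at (228,300) on grey (jog) and (306,303) on pink (look-alike). I'll confirm in an enlarged crop.

```bash
python3 - <<'E'
from h import *
a=cv2.imread('pics/top0.png')[130:300,235:405]
cv2.imwrite('pics/crop.png',cv2.resize(a,(595,595),interpolation=cv2.INTER_CUBIC))
d=np.load('pics/top0.npy')
hsv=cv2.cvtColor(cv2.imread('pics/top0.png'),cv2.COLOR_BGR2HSV)
def rep(name,m,box):
    mm=np.zeros_like(m);x0,y0,x1,y1=box;mm[y0:y1,x0:x1]=m[y0:y1,x0:x1]
    v,u=np.nonzero(mm); P=np.array([world('top',x,y,d[y,x]) for x,y in zip(u,v) if d[y,x]>0])
    print(name,len(P),P.mean(0),np.median(P,0)); return P
H,S,V=cv2.split(hsv)
g=((H>45)&(H<85)&(S>120)&(V>60))
rep('green',g,(335,190,385,232))
r=((H<8)|(H>172))&(S>150)&(V>120)
R=rep('red',r,(250,140,310,200))
print(np.percentile(R[:,2],[1,10,25,50,75,90,99]))
b=R[R[:,2]>.124]; print('bar',len(b),b.mean(0)); 
y=((H>20)&(H<35)&(S>150)&(V>120))
Y=rep('yel',y,(240,130,320,205)); Y=Y[abs(Y[:,2]-.07)<.008]
pts=np.vstack([Y[:,:2]]).astype(np.float32)*1000
print(cv2.minAreaRect(pts))
E
```

```text
green 169 [ 0.46705225 -0.27988407  0.07894649] [ 0.46753458 -0.27935945  0.07989088]
red 680 [ 0.57199526 -0.05387947  0.11712911] [ 0.57116471 -0.05361448  0.11200659]
[0.10703114 0.10914994 0.11035527 0.11200659 0.12126492 0.1357137
 0.13849139]
bar 165 [ 0.5741353  -0.05469925  0.13479836]
yel 1336 [ 0.56972682 -0.05104122  0.06878423] [ 0.56452235 -0.04735764  0.06882659]
((574.8621215820312, -53.890785217285156), (129.8887176513672, 129.58303833007812), 69.2352523803711)
```

View pics/crop.png

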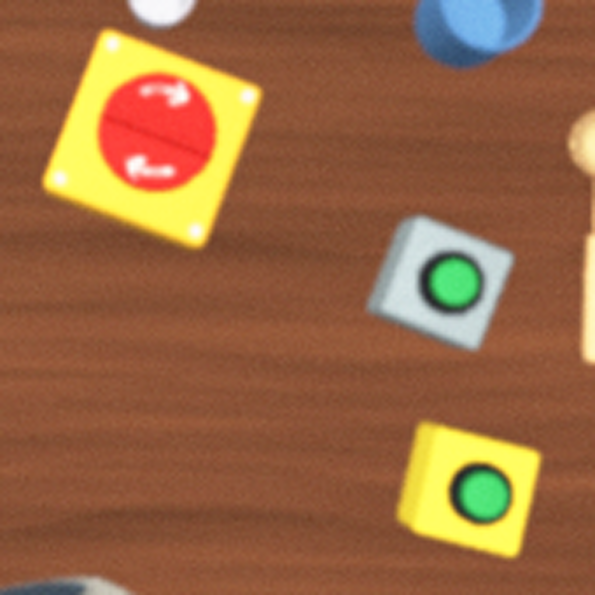

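The crop confirms the grey-box green button at crop (455,282) as start. The yellow-box one at (480,493) gets left alone. The stop axis is at about (0.5745, -0.054), with station yaw about -20.8° (bar's +y end at upper left). Green is at (0.467, -0.280).

I'm moving above the stop with closed fingers and tool x parallel to the station's -x.

{"method": "apply_moves", "body": {"plan": [[0, 2.24, 2.71, 0, 8.15], [0, 2.24, 2.71, 0, 8.15], [0, 2.24, 2.71, 0, 8.15], [0, 2.24, 2.71, 0, 8.15], [0, 2.24, 2.71, 0, 8.15], [0, 2.24, 2.71, 0, 8.15], [0, 2.24, 2.71, 0, 8.15], [0, 2.24, 2.71, 0, 8.15], [0, 2.24, 2.71, 0, 8.15], [0, 2.24, 2.71, 0, 8.15], [0, 2.24, 2.71, 0, 8.15], [0, 2.24, 2.71, 0, 8.15], [0, 2.24, 2.71, 0, 8.15], [0, 2.24, 2.71, 0, 8.15], [0, 2.24, 2.71, 0, 8.15], [0, 2.24, 2.71, 0, 8.15], [0, 2.24, 2.71, 0, 8.15], [0, 0, 0, 0, 0], [0, 0, 0, 0, 0]], "squeeze": 40}}

```text
t: 2.0
tcp_pos: [0.5739, -0.0537, 0.2306]
ee_rot: [[-0.934, 0.356, -0.001], [0.356, 0.934, 0.0], [0.001, -0.0, -1.0]]
contact_force: [-0.5, -0.1, 0.5]
finger_gap: 0.0001
grasp_force: 0.0
```

{"method": "apply_moves", "body": {"plan": [[0, 0, 0, -3, 0], [0, 0, 0, -3, 0], [0, 0, 0, -2.5, 0], [0, 0, 0, -0.5, 0], [0, 0, 0, -0.4, 0], [0, 0, 0, -0.4, 0], [0, 0, 0, -0.4, 0], [0, 0, 0, -0.4, 0], [0, 0, 0, -0.2, 0], [0, 0, 0, -0.1, 0], [0, 0, 0, 0, 0]]}}

```text
t: 3.1
tcp_pos: [0.5745, -0.0548, 0.1242]
ee_rot: [[-0.934, 0.357, 0.003], [0.357, 0.934, -0.001], [-0.003, -0.0, -1.0]]
contact_force: [-2.4, -1.5, 7.4]
finger_gap: 0.0
grasp_force: 3.8
```

{"method": "apply_moves", "body": {"plan": [[0, 0, 0, -0.15, 0], [0, 0, 0, -0.15, 0], [0, 0, 0, 0, 0]]}}

```text
t: 3.4
tcp_pos: [0.575, -0.0549, 0.1228]
ee_rot: [[-0.934, 0.357, 0.005], [0.357, 0.934, -0.002], [-0.005, -0.0, -1.0]]
contact_force: [-5.9, -0.7, 20.1]
finger_gap: -0.0004
grasp_force: 10.0
```

It has bottomed out at 20 N. I'll lift, wait, and check that it latched.

{"method": "apply_moves", "body": {"plan": [[0, 0, 0, 1, 0], [0, 0, 0, 2, 0], [0, 0, 0, 1, 0], [0, 0, 0, 0, 0], [0, 0, 0, 0, 0], [0, 0, 0, 0, 0]]}}

```text
t: 4.0
tcp_pos: [0.5736, -0.0542, 0.1585]
ee_rot: [[-0.934, 0.357, -0.001], [0.357, 0.934, 0.0], [0.001, -0.0, -1.0]]
contact_force: [0.8, 1.3, 0.4]
finger_gap: -0.0
grasp_force: 0.0
```

```bash
python3 - <<'E'
from h import *
p,d=snap('side','side1')
s=manip.state();print(s['tcp_pos'],s['contact_force'])
cv2.imwrite('pics/side1c.png',cv2.resize(cv2.imread('pics/side1.png')[120:240,180:340],(800,600),interpolation=cv2.INTER_CUBIC))
def redprof(f):
    im=cv2.cvtColor(cv2.imread(f'pics/{f}.png'),cv2.COLOR_BGR2HSV);d=np.load(f'pics/{f}.npy')
    m=((im[...,0]<8)|(im[...,0]>172))&(im[...,1]>150)&(im[...,2]>90);q=np.zeros_like(m);q[160:225,205:275]=m[160:225,205:275]
    v,u=np.nonzero(q);P=np.array([world('side',x,y,d[y,x]) for x,y in zip(u,v) if d[y,x]>0])
    print(f,len(P),np.percentile(P[:,2],[2,50,90,95,98]))
redprof('side0');redprof('side1')
E
```

```text
[ 0.57355445 -0.05419776  0.15843977] [ 0.77036791 -0.09229405 -0.02366393]
side0 515 [-0.00042792  0.11209557  0.13443867  0.13638989  0.13715188]
side1 505 [0.00074684 0.10257428 0.12514012 0.12657449 0.12716854]
```

View pics/side1c.png

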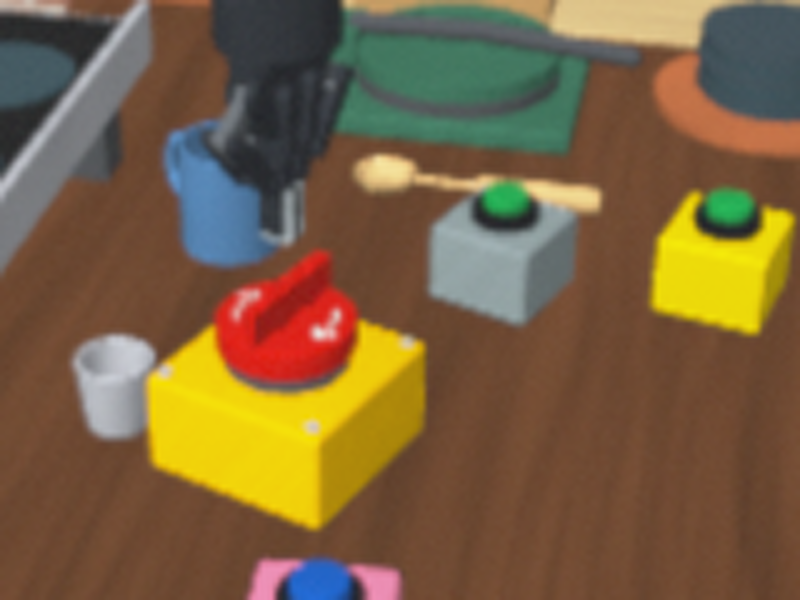

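The head's top is 10 mm lower (0.136 to 0.126), so it is latched. Next I'll compute the arc for the push.

```bash
python3 - <<'E'
import numpy as np
C=np.array([.5745,-.0545]);y=np.radians(-20.8)
R=lambda a:np.array([[np.cos(a),-np.sin(a)],[np.sin(a),np.cos(a)]])
p=C+R(y)@[-.026,.033];print(p)
q=[C+R(y)@[-.026,.033]]+[C+R(y-np.radians(6*k))@[-.016,.033] for k in range(9)]
print(np.round(np.diff(q,axis=0)*100,2))
E
```

```text
[ 0.56191306 -0.01441797]
[[ 0.93 -0.36]
 [ 0.38  0.01]
 [ 0.38 -0.03]
 [ 0.38 -0.07]
 [ 0.37 -0.11]
 [ 0.36 -0.14]
 [ 0.34 -0.18]
 [ 0.32 -0.21]
 [ 0.29 -0.25]]
```

{"method": "apply_moves", "body": {"plan": [[0, -0.6, 2, 0, 0], [0, -0.6, 2, 0, 0], [0, 0, 0, -2, 0], [0, 0, 0, -2.3, 0], [0, 0, 0, 0, 0], [0, 0, 0, 0, 0]]}}

```text
t: 4.65
tcp_pos: [0.5617, -0.0143, 0.1161]
ee_rot: [[-0.934, 0.357, -0.001], [0.357, 0.934, 0.0], [0.001, -0.0, -1.0]]
contact_force: [0.1, -0.3, 0.8]
finger_gap: -0.0001
grasp_force: 0.0
```

{"method": "apply_moves", "body": {"plan": [[0, 0.46, -0.18, 0, 0], [0, 0.46, -0.18, 0, 0], [0, 0.38, 0.01, 0, -6], [0, 0.38, -0.03, 0, -6], [0, 0.38, -0.07, 0, -6], [0, 0.37, -0.11, 0, -6], [0, 0.36, -0.14, 0, -6], [0, 0, 0, 0, 0]]}}

```text
t: 5.45
tcp_pos: [0.5905, -0.0214, 0.1169]
ee_rot: [[-0.629, 0.777, 0.001], [0.777, 0.629, 0.0], [-0.0, 0.001, -1.0]]
contact_force: [-1.7, 3.0, 0.0]
finger_gap: -0.0001
grasp_force: 1.3
```

{"method": "apply_moves", "body": {"plan": [[0, 0.34, -0.18, 0, -6], [0, 0.32, -0.21, 0, -6], [0, 0.29, -0.25, 0, -6], [0, 0, 0, 0, 0], [0, 0, 0, 0, 0]]}}

```text
t: 5.95
tcp_pos: [0.5995, -0.0276, 0.1166]
ee_rot: [[-0.365, 0.931, 0.001], [0.931, 0.365, 0.0], [0.0, 0.001, -1.0]]
contact_force: [-1.3, 2.9, 3.1]
finger_gap: 0.0001
grasp_force: 1.5
```

```bash
python3 - <<'E'
from h import *
p,d=snap('side','side2')
cv2.imwrite('pics/side2c.png',cv2.resize(cv2.imread('pics/side2.png')[120:240,180:340],(800,600),interpolation=cv2.INTER_CUBIC))
im=cv2.cvtColor(cv2.imread('pics/side2.png'),cv2.COLOR_BGR2HSV)
m=((im[...,0]<8)|(im[...,0]>172))&(im[...,1]>150)&(im[...,2]>90);q=np.zeros_like(m);q[160:225,205:275]=m[160:225,205:275]
v,u=np.nonzero(q);P=np.array([world('side',x,y,d[y,x]) for x,y in zip(u,v) if d[y,x]>0])
print(len(P),np.percentile(P[:,2],[2,50,90,95,98]))
E
```

```text
456 [0.00105377 0.11210812 0.13443407 0.13597316 0.13728963]
```

View pics/side2c.png

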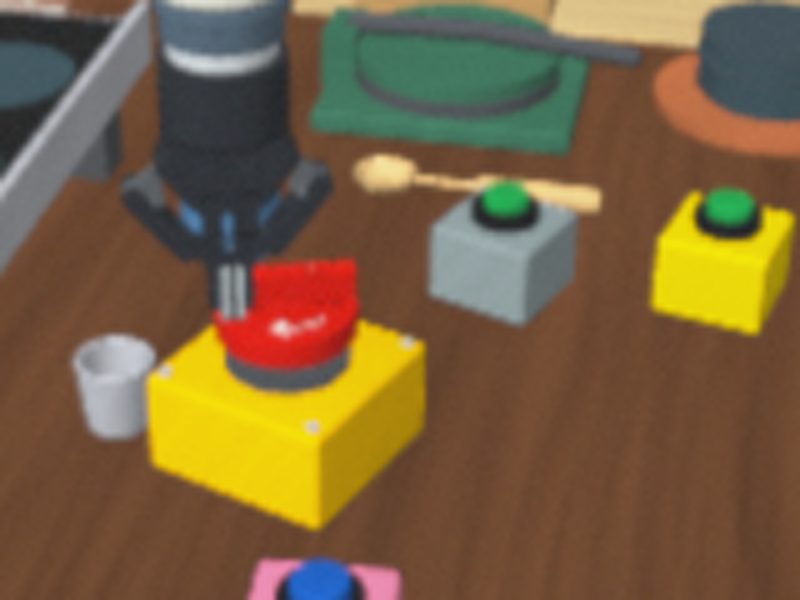

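The head is up again, with its top at 0.136, and the bar is turned about 0.85 rad. I'll lift off and move above the green button.

{"method": "apply_moves", "body": {"plan": [[0, 0, 0, 2, 0], [0, 0, 0, 4, 0], [0, -1.9, -3.6, 0, 0], [0, -1.9, -3.6, 0, 0], [0, -1.9, -3.6, 0, 0], [0, -1.9, -3.6, 0, 0], [0, -1.9, -3.6, 0, 0], [0, -1.9, -3.6, 0, 0], [0, -1.9, -3.6, 0, 0], [0, 0, 0, -4, 0], [0, 0, 0, -3.6, 0], [0, 0, 0, 0, 0], [0, 0, 0, 0, 0]]}}

```text
t: 7.3
tcp_pos: [0.4664, -0.2798, 0.1009]
ee_rot: [[-0.362, 0.932, -0.001], [0.932, 0.362, 0.0], [0.0, -0.001, -1.0]]
contact_force: [-0.2, -0.5, 0.9]
finger_gap: -0.0001
grasp_force: 0.0
```

{"method": "apply_moves", "body": {"plan": [[0, 0, 0, -1.4, 0], [0, 0, 0, -0.5, 0], [0, 0, 0, -0.4, 0], [0, 0, 0, -0.3, 0], [0, 0, 0, -0.1, 0], [0, 0, 0, 0, 0]]}}

```text
t: 7.9
tcp_pos: [0.4672, -0.28, 0.0758]
ee_rot: [[-0.361, 0.933, 0.003], [0.933, 0.361, -0.002], [-0.003, 0.002, -1.0]]
contact_force: [-1.9, 3.7, 18.3]
finger_gap: -0.0
grasp_force: 9.0
```

Green is fully in: TCP at 0.0758 and 18 N. I'll lift off and check the end state.

{"method": "apply_moves", "body": {"plan": [[0, 0, 0, 1, 0], [0, 0, 0, 3, 0], [0, 0, 0, 5, 0], [0, 0, 0, 4, 0], [0, 0, 0, 0, 0], [0, 0, 0, 0, 0], [0, 0, 0, 0, 0], [0, 0, 0, 0, 0]]}}

```text
t: 8.7
tcp_pos: [0.4658, -0.2793, 0.2021]
ee_rot: [[-0.36, 0.933, -0.002], [0.933, 0.36, 0.001], [0.002, -0.001, -1.0]]
contact_force: [-0.3, 0.1, -0.7]
finger_gap: 0.0
grasp_force: 0.0
```

```bash
python3 - <<'E'
from h import *
p,d=snap('side','side3')
cv2.imwrite('pics/side3c.png',cv2.resize(cv2.imread('pics/side3.png')[120:240,180:340],(800,600),interpolation=cv2.INTER_CUBIC))
print(manip.state()['qvel'].round(3))
E
```

```text
[-0.001  0.     0.005 -0.     0.001 -0.   ]
```

View pics/side3c.png

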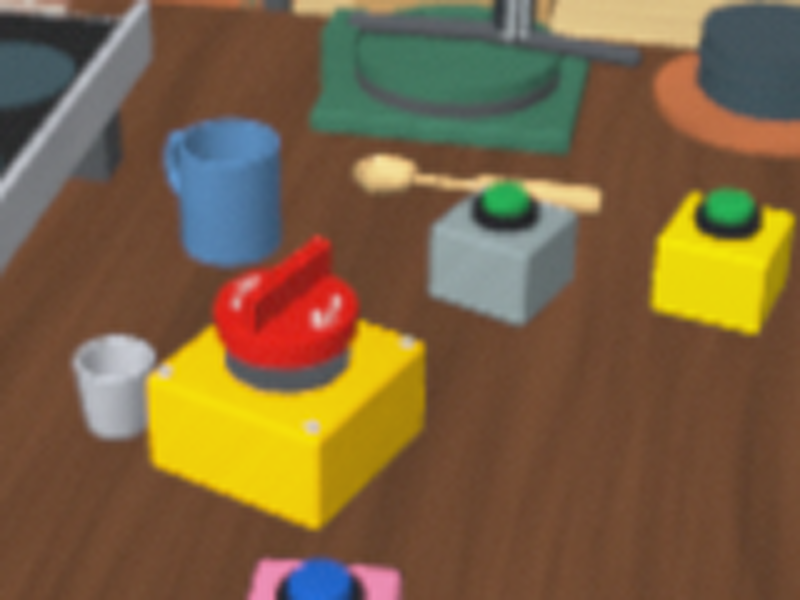

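The stop is up and its bar is turned back (bar from about (265,320) to (325,245)). The green button at (505,198) is out, and nothing else has moved.

```bash
python3 -c "
from plant import manip
print(manip.hand_in())"
```

```text
the job is handed in; nothing more can be done
None
```

The job is handed in, with no verdict shown: the stop button latched, popped back up when its bar was pushed clockwise, and the green start button was pressed fully in and came back out, all in about 9 s with nothing else seen to move.

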